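# Hook the dropped brass nut out from under the clear riser

## Task

A brass thumb nut from the spectrometer has rolled under the low clear riser on the bench. Take the flat hook probe by its upright blue grip, drag the nut out with it through the riser's front (the side with the blue edge strip, facing the robot) until the nut lies in the open on the bench clear of the riser, then let go of the probe standing flat on the bench. Do not touch the nut with the gripper and leave the black rubber foot where it lies under the riser.

Things in the scene. Friction and masses are not known exactly. Their poses are not given: they have to be found in the camera images.
- probe_grip (a point): Middle of the probe's upright blue grip, 40 mm above its underside; grip 36 (x) x 20 (y, pinch here) mm, top at 62. x: along blade to hook, z up. Flat parts 6 mm thick on the bench: foot plate x -60..20, 36 wide; blade 16 wide to x 145; at its end a crossbar to the +y side only, out to y 43, inner face x 136 at the blade, 130 at its free end, outer face to x 145. 220 g, balanced near the grip
- nut: Loose brass knurled thumb nut lying flat on the bench under the riser: 26 mm diameter, 10 mm high, about 35 g; origin at the centre of its underside. To be caught between the probe's blade and crossbar
- foot: Bystander: loose black rubber foot lying flat on the bench under the riser, 28 mm diameter, 10 mm high; origin at the centre of its underside. It and the nut lie about 140 mm apart along the riser's y, at random which is left; each centre is 25 to 55 mm behind the front edge
- riser: Fixed low shelf, open front and back: clear top 160 (x) x 400 (y) mm, underside 40, top 46 mm above the bench, on grey end panels 8 mm thick at its y ends. Origin on the bench under its centre; x from front to back, away from the robot. Front edge (blue strip) at x -80 mm. An amber vial (55 mm high) and a steel cylinder (34 mm) stand loose on top near its ends, 110 mm behind the front
Not all that is in view belongs to the job. There is more than one size of the part that bears probe_grip; the job needs the middle-sized.

How it is judged:
By the outcome, as a careful person would: the job done as asked, in the order asked, and still so for the second after the job is handed in, with the robot touching nothing.
It also fails if it takes over 42 s, if anything falls off the work surface, if the arm or the gripper's body presses on something with over 40 N, if the wrist force passes 120 N, or if a joint passes its speed limit or range.

## Robot

A 7-joint arm with a two-finger parallel gripper is mounted at the origin on the work surface. World frame = base frame: x ahead of the robot, y to its left, z up, the work surface at z = 0. Lengths are in mm, angles in rad, forces in N, time in s.
With the tool pointing down it reaches from about 400 to 875 mm from the base axis. Payload 4.4 kg.
Tool frame: the origin (TCP) lies midway between the tips of the shut fingers; the grasp point (between the pads) lies 19 mm behind it (ctrl.pinch_z is the distance from the TCP to the grasp point, in mm); z points along the fingers, y is the line along which they close (so a half turn about z gives the same grasp; the last joint's range is limited). The gripper opens to 85 mm and grips with 20 to 120 N. Pads are 22 mm wide; open, the fingers measure 114 mm over their backs; the gripper's body (76 mm by 85 mm) begins 54 mm behind the grasp point. The pads swing forward as they close: fully open they stand 13 mm farther back than shut.
Start: joints at [-1.313, 0.628, 0.038, 1.517, -0.027, 0.996, -0.02], TCP at [206.788, 616.244, 231.313] pointing down, gripper open.
Joint ranges: [-3.06, 3.06], [-0.37, 2.12], [-1.25, 1.32], [0.18, 2.47], [-1.1, 4.24], [0.23, 1.98], [-2.94, 2.94]. Speed limits (rad/s): [2.57, 2.57, 3.14, 3.14, 3.14, 3.14, 3.14].

## Interface

Orientations are given as [roll, pitch, yaw] about the fixed x, y, z axes, in that order (R = Rz(yaw) Ry(pitch) Rx(roll)).
In Python, from cell import read_state, cams, order, ctrl gives the robot as it stands.
- The arm moves only by the tool move_arm, never from a script. Its argument "targets" is text: rows parted by semicolons, each of 7 numbers parted by spaces: the gripper's target within -1 to 1 (fully open at 1, half-way at 0, shut at -1), then the shift along the tool's x, y, z in cm, then the turn, a rotation vector about the tool's x, y, z in degrees. A call has 1 to 5 rows; each row shifts and turns the commanded pose from where the row before left it, along the tool's axes as they then stand; what a row does not reach is not made up. A row lasts 1/12 s, in which the tool goes at most 41.7 mm and 7.16 degrees, less where a joint would pass 70% of its speed; a pose out of reach is approached as far as the arm can. A call with a gripper value outside its range is refused whole. The fingers move at their own pace and stop on an object; the grip force is fixed at half the most. Time passes only in rows, so rows that do not move let the fingers close. It gives the time, the measured TCP pose, the force, the opening and the grip force at its end, in the units of the state.
- read_state(): the state, without advancing time (a new reading comes with each control period).
- cams.get_image(name): name is "scene" or "top" or "wrist"; returns a dict with "color" (420x560x3 uint8, red, green, blue), "fovy" (degrees; the focal length in pixels is half the picture's height over the tangent of half this angle, whatever the lens; pixels are square), "cx", "cy" (the principal point, pixels), "rvec" (rotation vector, rad) and "tvec" (3), from world to camera coordinates, as OpenCV has them. Camera axes: x right, y down, z forward; pixel columns grow to the right and rows downward; lengths in mm; the calibration is good to about 2 mm. A picture is of the moment at which its call begins. There is no depth.
- order.finish_job(): hands the job in; it is judged then, once.
The state is a dict: "clock": time; "qpos": joint angles; "qd": joint speeds; "tau": joint torques, N m; "eef_pos": TCP position; "tool_rot": TCP orientation; "force": force on the tool from outside, world axes, zero at the start; "torque": the same for the moment, N m; "width": finger opening in mm; "gripper_force": force on a finger pad.
Only numpy, scipy, OpenCV 4.12 (cv2) and the standard library are available. Lean on these libraries where they do the work, as an engineer would, in place of code of your own. Each camera call takes 0.05 s, during which the arm holds its last target. There are 200 camera calls.

## Working session

There is one attempt and no reset: what is moved stays moved. The work goes in short steps, Python scripts to look and compute and a tool call to move; the robot and the scene stay as the last step left them, time stands still between calls to the robot, and variables do not carry over. Pictures are saved under pics/ and viewed, at most 10 in all, crops included, and the job is handed in when it is done.

Besides the shell and the picture viewer there is one more tool, called after "Call:" as a command line: name --argument value ..., lists and objects as JSON in quotes. move_arm: Moves the arm, as the interface text tells. Its arguments: {"type":"object","properties":{"targets":{"type":"string"}},"required":["targets"]}

```bash
mkdir -p pics; ls
cat > h.py <<'E'
import numpy as np, cv2
from cell import read_state, cams, order, ctrl
def grab(n,f=None):
    d=cams.get_image(n)
    if f: cv2.imwrite('pics/'+f,d["color"][:,:,::-1])
    return d
def KRt(d):
    f=210/np.tan(np.radians(d["fovy"])/2)
    K=np.array([[f,0,d["cx"]],[0,f,d["cy"]],[0,0,1.]])
    return K,cv2.Rodrigues(np.array(d["rvec"],float))[0],np.array(d["tvec"],float).reshape(3)
def ray(d,uv,z):
    K,R,t=KRt(d); uv=np.atleast_2d(np.array(uv,float))
    v=(R.T@np.linalg.inv(K)@np.c_[uv,np.ones(len(uv))].T).T; c=-R.T@t
    return c+v*((z-c[2])/v[:,2])[:,None]
def proj(d,P):
    K,R,t=KRt(d); p=(K@(R@np.atleast_2d(P).T+t[:,None])).T
    return p[:,:2]/p[:,2:]
E
python3 - <<'E'
from h import *
for n in("scene","top"):
    d=grab(n,n+"0.png"); K,R,t=KRt(d); print(n,d["fovy"],-R.T@t,d.keys())
s=read_state(); print(s)
E
```

```text
pics
scene 44.60473970460187 [1305.19769192  226.93333035  967.81937925] dict_keys(['color', 'fovy', 'cx', 'cy', 'rvec', 'tvec'])
top 57.4297556347861 [440.07710347 173.93351546 834.40230561] dict_keys(['color', 'fovy', 'cx', 'cy', 'rvec', 'tvec'])
{'clock': 0.1, 'qpos': array([-1.31279224,  0.62922073,  0.03843025,  1.51827985, -0.02700954,
        0.99632071, -0.01997297]), 'qd': array([ 1.79872967e-04, -5.78277931e-04,  8.57643254e-04, -2.84008588e-03,
        1.95825151e-04,  3.49788454e-05,  1.28973309e-03]), 'tau': array([ 2.83149202e-03, -5.64522493e+01,  1.23014756e+00, -1.93970096e+01,
        1.12347800e-02,  5.46732990e-03, -1.36539654e-05]), 'eef_pos': array([206.59274044, 615.69262772, 230.49832561]), 'tool_rot': array([-3.13988123e+00, -6.25706222e-07,  2.81782188e+00]), 'force': array([-0.47630125, -0.5368886 , -0.09200697]), 'torque': array([ 0.05214472,  0.04734352, -0.01012107]), 'gripper_force': 0.0, 'width': 85.35415725123428}
```

View pics/top0.png

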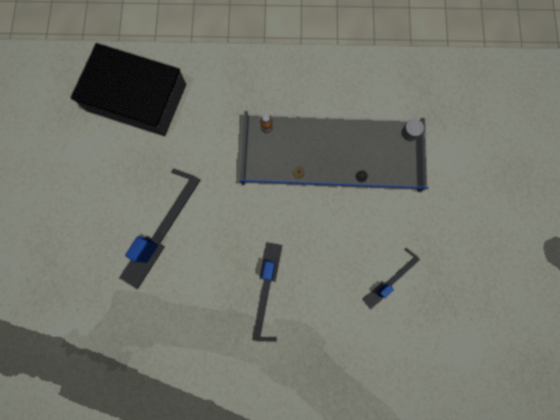

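View pics/scene0.png

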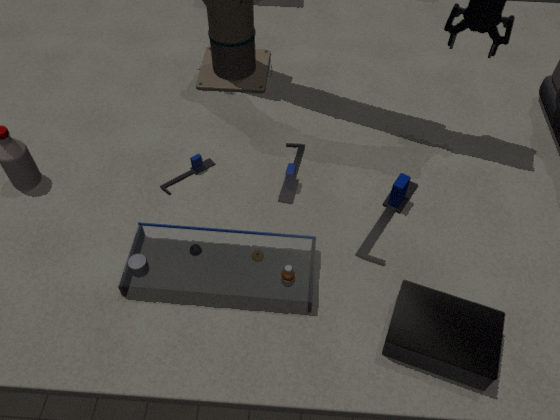

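The top view shows three probes: large at (150,240), middle-sized at (268,270) with its hook at (255,338), and small at (390,285). The nut is at (299,172), left of the foot at (362,175). The riser's blue front strip runs at row ~184.

Run:
```python
from h import *
d=grab("top"); im=d["color"]; hsv=cv2.cvtColor(im,cv2.COLOR_RGB2HSV)
def comps(m,lo=15):
    n,l,s,c=cv2.connectedComponentsWithStats(m.astype(np.uint8)); return [(i,s[i],c[i],l) for i in range(1,n) if s[i][4]>lo]
blue=cv2.inRange(hsv,(105,120,40),(130,255,255))>0
for i,s,c,l in comps(blue): 
    p=np.argwhere(l==i)[:,::-1]; r=cv2.minAreaRect(p.astype(np.float32)); print("blue",s,c,r)
    if 200<s[4] or s[2]>100: print("  box z62",ray(d,cv2.boxPoints(r),62).round(0)[:,:2].tolist(), 'z40',ray(d,cv2.boxPoints(r),43).round(0)[:,:2].tolist())
# nut / foot / brass
sub=np.zeros(im.shape[:2],bool); sub[120:184,250:415]=1
nut=(cv2.inRange(hsv,(8,90,60),(28,255,255))>0)&sub
for i,s,c,l in comps(nut,8): print("brass",s,c,ray(d,c,7).round(1))
ft=(hsv[:,:,2]<45)&sub
for i,s,c,l in comps(ft,20): print("foot",s,c,ray(d,c,7).round(1))
# middle probe flat parts
sub[:]=0; sub[238:348,240:292]=1
dark=(hsv[:,:,2]<90)&sub
for i,s,c,l in comps(dark,30):
    print("probe",s,c)
    cs,_=cv2.findContours((l==i).astype(np.uint8),cv2.RETR_EXTERNAL,cv2.CHAIN_APPROX_NONE)
    a=cv2.approxPolyDP(cs[0],2,True)[:,0]; print(np.c_[a,ray(d,a,6)[:,:2].round(0)].tolist())
cv2.imwrite("pics/c.png",cv2.resize(im[230:350,220:310,::-1],None,fx=5,fy=5,interpolation=cv2.INTER_CUBIC))
```

```text
blue [240 179 187  11 284] [334.03169014 183.79225352] ((332.97821044921875, 184.05780029296875), (186.1314697265625, 3.1540138721466064), 2.239475727081299)
  box z62 [[634.0, 262.0], [641.0, 262.0], [634.0, -123.0], [627.0, -122.0]] z40 [[639.0, 264.0], [646.0, 264.0], [639.0, -130.0], [632.0, -130.0]]
blue [126 237  32  26 525] [140.99047619 249.99619048] ((141.0882568359375, 250.14706420898438), (22.241985321044922, 26.99716567993164), 32.47119140625)
  box z62 [[478.0, 488.0], [524.0, 463.0], [501.0, 422.0], [455.0, 448.0]] z40 [[478.0, 495.0], [526.0, 470.0], [502.0, 429.0], [455.0, 454.0]]
blue [262 260  13  20 202] [267.92574257 269.88118812] ((267.9230651855469, 269.8846130371094), (11.178619384765625, 18.631032943725586), 11.309932708740234)
  box z62 [[440.0, 213.0], [476.0, 207.0], [472.0, 185.0], [436.0, 191.0]] z40 [[440.0, 214.0], [477.0, 208.0], [473.0, 185.0], [436.0, 192.0]]
blue [380 285  13  12 103] [385.78640777 290.47572816] ((385.7500305175781, 290.75), (7.77817440032959, 14.142135620117188), 45.0)
brass [260 120  13   9  70] [266.24285714 124.08571429] [[786.  213.6   7. ]]
brass [294 168  10  10  66] [298.3030303  172.21212121] [[673.5 138.8   7. ]]
foot [402 127  12  13  67] [406.14925373 134.59701493] [[ 767.1 -104.8    7. ]]
foot [356 171  11  11  90] [361.05555556 175.94444444] [[667.9  -0.9   7. ]]
probe [ 252  243   30   99 1083] [265.67405355 287.77100646]
[[266.0, 243.0, 514.0, 206.0], [263.0, 257.0, 484.0, 212.0], [259.0, 259.0, 480.0, 220.0], [256.0, 272.0, 452.0, 226.0], [264.0, 281.0, 433.0, 208.0], [252.0, 339.0, 315.0, 230.0], [275.0, 341.0, 313.0, 182.0], [275.0, 337.0, 320.0, 182.0], [262.0, 337.0, 320.0, 209.0], [260.0, 332.0, 330.0, 214.0], [269.0, 284.0, 427.0, 198.0], [275.0, 280.0, 436.0, 185.0], [281.0, 245.0, 511.0, 174.0]]
```

View pics/c.png

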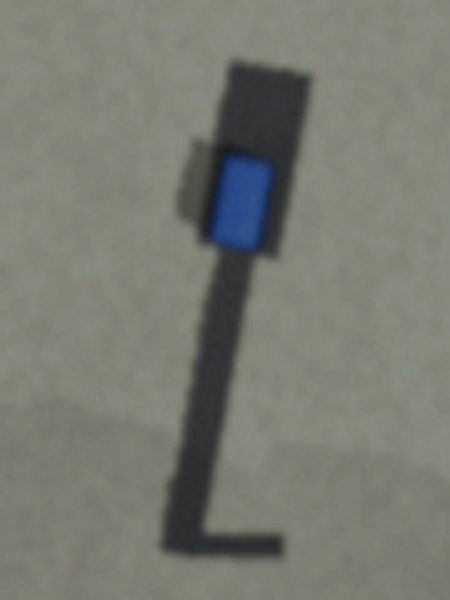

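The crop confirms the middle-sized probe: about 205 mm overall, grip ~36x20, grip centre near world (455,199), probe yaw ≈170.5°. The nut is at (673,139), the foot at (668,-1) and the riser's front edge at x≈640.

Call:
move_arm --targets "1 -2.45 -2.1 0.6 0 0 0; 1 -2.45 -2.1 0.6 0 0 0; 1 -2.45 -2.1 0.6 0 0 0; 1 -2.45 -2.1 0.6 0 0 0; 1 -2.45 -2.1 0.6 0 0 0"

```text
clock: 0.57
eef_pos: [289.9, 476.2, 200.9]
tool_rot: [-3.141, 0.0, 2.818]
force: [0.3, 0.1, -0.3]
width: 85.5
gripper_force: 0.0
```

Call:
move_arm --targets "1 -2.45 -2.1 0.6 0 0 0; 1 -2.45 -2.1 0.6 0 0 0; 1 -2.45 -2.1 0.6 0 0 0; 1 -2.45 -2.1 0.6 0 0 0; 1 -2.45 -2.1 0.6 0 0 0"

```text
clock: 0.98
eef_pos: [372.7, 337.8, 171.0]
tool_rot: [-3.141, -0.0, 2.818]
force: [0.4, -0.3, 0.0]
width: 85.8
gripper_force: 0.0
```

Call:
move_arm --targets "1 -2.45 -2.1 0.6 0 0 0; 1 -2.45 -2.1 0.6 0 0 0; 1 -2.45 -2.1 0.6 0 0 0; 1 -2.45 -2.1 0.6 0 0 -4.5; 1 -2.45 -2.1 0.6 0 0 -4.5"

```text
clock: 1.4
eef_pos: [457.1, 200.4, 140.9]
tool_rot: [-3.141, -0.001, 2.979]
force: [0.2, 0.1, 0.1]
width: 85.1
gripper_force: 0.0
```

Run:
```python
from h import *
d=grab("wrist","w1.png"); im=d["color"]; hsv=cv2.cvtColor(im,cv2.COLOR_RGB2HSV)
m=cv2.inRange(hsv,(105,120,40),(130,255,255))
n,l,s,c=cv2.connectedComponentsWithStats(m)
for i in range(1,n):
    if s[i][4]>300:
        r=cv2.minAreaRect(np.argwhere(l==i)[:,::-1].astype(np.float32)); print(s[i],ray(d,cv2.boxPoints(r),62).round(1)[:,:2].tolist(),ray(d,r[0],62))
K,R,t=KRt(d);print(-R.T@t)
```

```text
[ 267  178   28   62 1527] [[426.3, 195.2], [429.3, 213.6], [474.7, 206.7], [471.4, 187.1]] [[449.72127042 200.77571719  62.        ]]
[377.40597937 213.81733194 283.08708193]
```

View pics/w1.png

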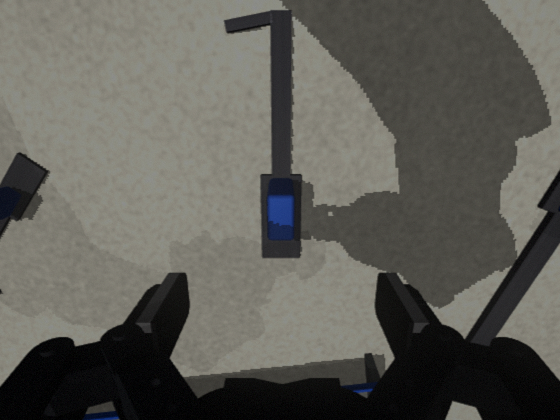

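Wrist view: the grip is centred between the fingers at (281,215), with the blade running straight up the picture. The tool needs about 2 mm of correction, then it can go down.

Call:
move_arm --targets "1 0.17 0 2.9 0 0 0; 1 0 0 3 0 0 0; 1 0 0 3 0 0 0; 1 0 0 2 0 0 0; 1 0 0 1 0 0 0"

```text
clock: 1.87
eef_pos: [453.9, 201.8, 19.8]
tool_rot: [-3.139, -0.003, 2.974]
force: [0.6, -0.4, -0.1]
width: 85.1
gripper_force: 0.0
```

Call:
move_arm --targets "-1 0 0 0 0 0 0; -1 0 0 0 0 0 0; -1 0 0 0 0 0 0; -1 0 0 0 0 0 0; -1 0 0 0 0 0 0"

```text
clock: 2.28
eef_pos: [456.2, 202.7, 23.5]
tool_rot: [3.14, 0.002, 2.975]
force: [-1.4, -4.6, 4.6]
width: 25.6
gripper_force: 3.0
```

Call:
move_arm --targets "-1 0 0 0 0 0 0; -1 0 0 0 0 0 0; -1 0 0 0 0 0 0; -1 0 0 0 0 0 0; -1 0 0 0 0 0 0"

```text
clock: 2.7
eef_pos: [456.1, 202.5, 23.5]
tool_rot: [3.141, 0.002, 2.975]
force: [-1.2, 0.1, 5.4]
width: 19.1
gripper_force: 59.6
```

Call:
move_arm --targets "-1 0 0 -0.8 0 0 0; -1 0 0 -1 0 0 0; -1 0 0 -1.2 0 0 0; -1 0 0 -1 0 0 0; -1 0 0 0 0 0 2"

```text
clock: 3.12
eef_pos: [456.7, 203.0, 64.7]
tool_rot: [3.139, 0.003, 2.939]
force: [-0.4, 0.6, -1.8]
width: 19.3
gripper_force: 58.8
```

Call:
move_arm --targets "-1 0 0 0 0 0 4; -1 0 0 0 0 0 6; -1 0 0 0 0 0 6; -1 0 0 0 0 0 6; -1 0 0 0 0 0 6"

```text
clock: 3.53
eef_pos: [455.3, 202.4, 62.3]
tool_rot: [3.142, -0.0, 2.445]
force: [0.2, 0.6, -2.1]
width: 19.4
gripper_force: 58.8
```

Call:
move_arm --targets "-1 0 0 0 0 0 6; -1 0 0 0 0 0 6; -1 0 0 0 0 0 6; -1 0 0 0 0 0 6; -1 0 0 0 0 0 6"

```text
clock: 3.95
eef_pos: [455.3, 202.5, 62.3]
tool_rot: [3.142, -0.0, 1.921]
force: [-0.3, -0.3, -1.1]
width: 19.6
gripper_force: 58.8
```

Call:
move_arm --targets "-1 0 0 0 0 0 6; -1 0 0 0 0 0 6; -1 0 0 0 0 0 6; -1 0 0 0 0 0 6; -1 0 0 0 0 0 6"

```text
clock: 4.37
eef_pos: [455.3, 202.6, 62.3]
tool_rot: [-3.142, -0.0, 1.397]
force: [0.1, 0.3, -2.5]
width: 19.4
gripper_force: 58.8
```

Call:
move_arm --targets "-1 0 0 0 0 0 6; -1 0 0 0 0 0 6; -1 0 0 0 0 0 6; -1 0 0 0 0 0 6; -1 0 0 0 0 0 6"

```text
clock: 4.78
eef_pos: [455.2, 202.7, 62.3]
tool_rot: [-3.141, -0.0, 0.874]
force: [-0.1, 1.1, -1.8]
width: 19.4
gripper_force: 58.8
```

Call:
move_arm --targets "-1 0 0 0 0 0 6; -1 0 0 0 0 0 6; -1 0 0 0 0 0 6; -1 0 0 0 0 0 6; -1 0 0 0 0 0 6"

```text
clock: 5.2
eef_pos: [455.2, 202.8, 62.3]
tool_rot: [-3.141, -0.0, 0.351]
force: [-0.6, -0.7, -3.0]
width: 19.1
gripper_force: 58.8
```

Call:
move_arm --targets "-1 0 0 0 0 0 6; -1 0 0 0 0 0 6; -1 0 0 0 0 0 5; -1 0 0 0 0 0 3; -1 0 0 0 0 0 0"

```text
clock: 5.62
eef_pos: [455.1, 202.8, 62.1]
tool_rot: [3.142, 0.0, 0.006]
force: [-0.6, 0.5, -2.9]
width: 19.6
gripper_force: 58.7
```

Run:
```python
from h import *
print(read_state()["qpos"].round(2))
d=grab("top","t2.png")
cv2.imwrite("pics/t2c.png",cv2.resize(d["color"][100:320,180:440,::-1],None,fx=2.6,fy=2.6,interpolation=cv2.INTER_CUBIC))
```

```text
[-0.92  0.82  0.71  2.08 -0.98  0.61 -1.08]
```

View pics/t2c.png

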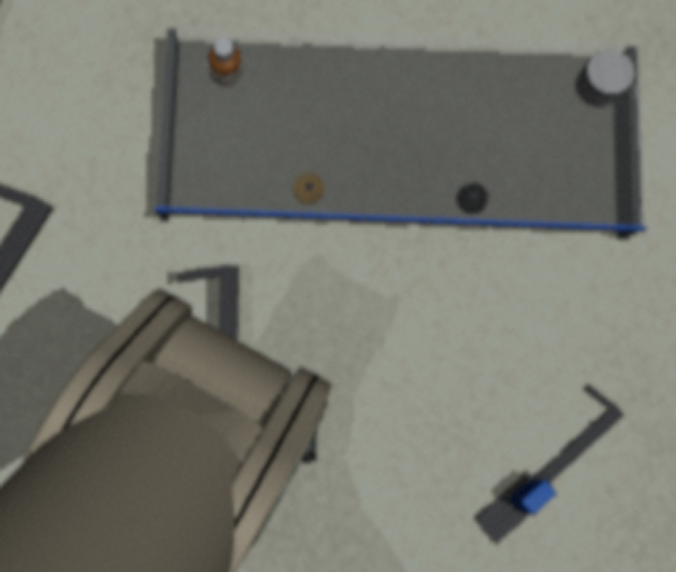

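The probe now points straight at the riser (blade end at crop (228,268)), level and well placed in the hand. Next: shift to the right of the nut, then lower.

Call:
move_arm --targets "-1 0 1.9 0 0 0 0; -1 0 3 0 0 0 0; -1 0 3 0 0 0 0; -1 0 3 0 0 0 0; -1 0 2 0 0 0 0"

```text
clock: 6.08
eef_pos: [456.5, 70.3, 62.7]
tool_rot: [3.14, -0.001, 0.006]
force: [0.5, 0.0, -1.8]
width: 19.1
gripper_force: 59.1
```

Call:
move_arm --targets "-1 0 0 1 0 0 0; -1 0 0 1 0 0 0; -1 0 0 1 0 0 0; -1 0 0 0.6 0 0 0; -1 0 0 0 0 0 0"

```text
clock: 6.5
eef_pos: [456.0, 73.4, 25.6]
tool_rot: [-3.141, 0.001, 0.008]
force: [-0.0, 0.1, -2.1]
width: 19.8
gripper_force: 58.9
```

Run:
```python
from h import *
s=read_state();print(s["qpos"].round(2),s["eef_pos"],s["tool_rot"],s["force"])
d=grab("top","t3.png")
cv2.imwrite("pics/t3c.png",cv2.resize(d["color"][100:320,180:440,::-1],None,fx=2.6,fy=2.6,interpolation=cv2.INTER_CUBIC))
```

```text
[-0.54  0.81  0.49  2.19 -1.06  0.4  -0.73] [456.01169199  73.3673261   25.60759826] [-3.14081661e+00  1.24857497e-03  8.13985978e-03] [-0.00490906  0.05306541 -2.06579633]
```

View pics/t3c.png

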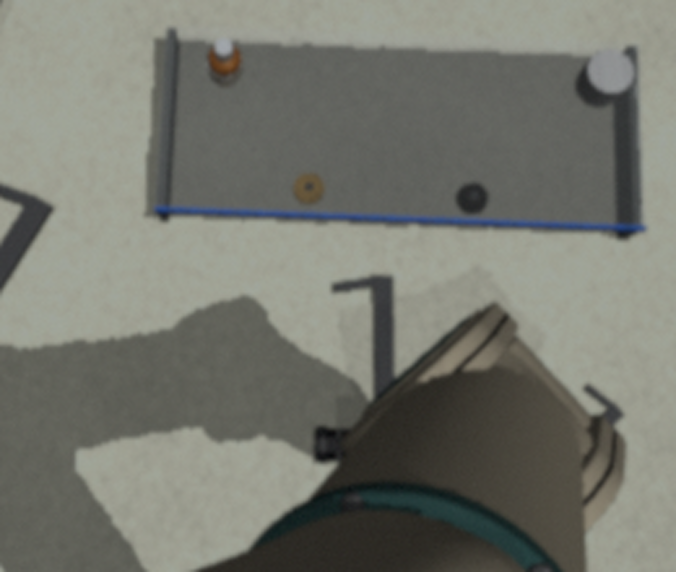

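The crossbar tip (crop 332,287) will pass just right of the nut (right edge ~323). Now insert under the riser.

Call:
move_arm --targets "-1 1 0 0.15 0 0 0; -1 2 0 0 0 0 0; -1 2 0 0 0 0 0; -1 2 0 0 0 0 0; -1 1 0 0 0 0 0"

```text
clock: 6.97
eef_pos: [539.6, 74.1, 25.7]
tool_rot: [3.141, -0.004, 0.009]
force: [0.3, -1.2, -2.1]
width: 19.0
gripper_force: 59.0
```

Run:
```python
from h import *
s=read_state();print(s["qpos"].round(2),s["eef_pos"],s["tool_rot"],s["force"])
```

```text
[-0.57  0.89  0.61  1.97 -0.94  0.58 -0.87] [539.63425891  74.12290068  25.65940496] [ 3.14074531 -0.00381008  0.00947504] [ 0.27698002 -1.19392602 -2.09764785]
```

Call:
move_arm --targets "-1 1.5 0 0 0 0 0; -1 1.2 0 0.1 0 0 0; -1 0.6 0 0 0 0 0; -1 0 0 0 0 0 0; -1 0 0 0 0 0 0"

```text
clock: 7.38
eef_pos: [568.8, 74.3, 23.9]
tool_rot: [-3.142, 0.001, 0.008]
force: [-1.2, 0.1, -2.0]
width: 19.6
gripper_force: 59.0
```

Run:
```python
from h import *
d=grab("top","t4.png"); e=grab("scene","s4.png")
a=cv2.resize(d["color"][140:240,240:400,::-1],None,fx=4,fy=3,interpolation=cv2.INTER_CUBIC)
b=cv2.resize(e["color"][200:300,150:310,::-1],None,fx=4,fy=3,interpolation=cv2.INTER_CUBIC)
cv2.imwrite("pics/c4.png",np.vstack([a,b]))
```

```text
(no output)
```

View pics/c4.png

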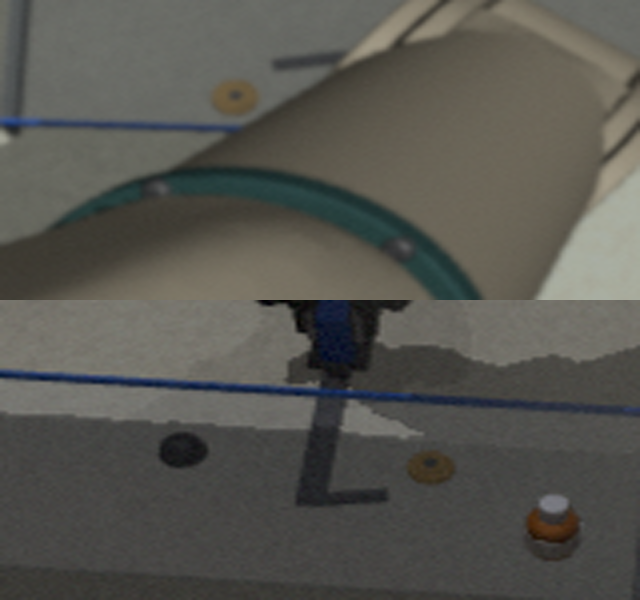

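Both views show the crossbar behind the nut's level and the nut just off its free tip. Slide left so the nut sits between blade and crossbar.

Call:
move_arm --targets "-1 0 -0.6 0 0 0 0; -1 0 -1 0 0 0 0; -1 0 -1 0 0 0 0; -1 0 -0.8 0 0 0 0; -1 0 -0.6 0 0 0 0"

```text
clock: 7.9
eef_pos: [568.7, 116.7, 23.6]
tool_rot: [-3.14, 0.001, 0.01]
force: [0.9, 0.0, -2.7]
width: 19.2
gripper_force: 59.0
```

Call:
move_arm --targets "-1 0 0 0 0 0 0; -1 -0.3 0 0 0 0 0; -1 -0.4 0 0 0 0 0; -1 -0.4 0 0 0 0 0; -1 -0.4 0 0 0 0 0"

```text
clock: 8.32
eef_pos: [553.5, 113.4, 23.8]
tool_rot: [3.141, 0.0, 0.007]
force: [0.7, 0.2, -2.1]
width: 19.7
gripper_force: 59.1
```

Run:
```python
from h import *
e=grab("scene","s5.png"); s=read_state(); print(s["eef_pos"],s["force"],s["qpos"].round(2))
cv2.imwrite("pics/c5.png",cv2.resize(e["color"][200:300,150:310,::-1],None,fx=4,fy=4,interpolation=cv2.INTER_CUBIC))
```

```text
[552.42369441 113.59413531  23.72607413] [-1.29913731  0.26459098 -1.85601649] [-0.64  0.92  0.63  1.91 -0.92  0.63 -0.97]
```

View pics/c5.png

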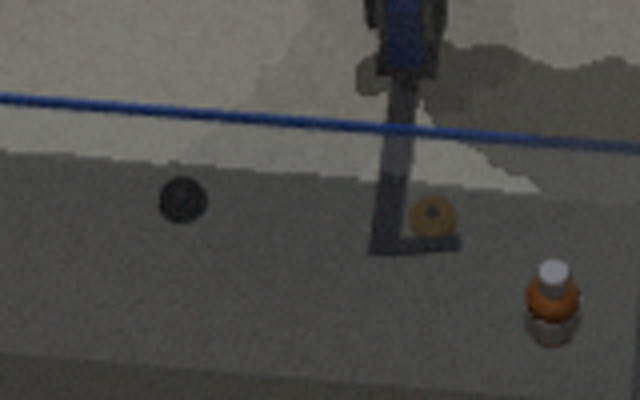

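The nut at (433,215) is caught in the corner of blade and crossbar, and the foot at (183,200) is undisturbed. Pull out.

Call:
move_arm --targets "-1 -0.4 0 0 0 0 0; -1 -0.6 0 0 0 0 0; -1 -0.7 0 0 0 0 0; -1 -0.7 0 0 0 0 0; -1 -0.7 0 0 0 0 0"

```text
clock: 8.78
eef_pos: [522.1, 113.9, 23.8]
tool_rot: [-3.142, 0.0, 0.008]
force: [0.0, 0.8, -2.6]
width: 19.0
gripper_force: 59.1
```

Call:
move_arm --targets "-1 -0.7 0 0 0 0 0; -1 -0.7 0 0 0 0 0; -1 -0.7 0 0 0 0 0; -1 -0.7 0 0 0 0 0; -1 -0.7 0 0 0 0 0"

```text
clock: 9.2
eef_pos: [487.4, 113.6, 23.8]
tool_rot: [3.142, 0.0, 0.008]
force: [-0.6, 1.5, -2.6]
width: 19.3
gripper_force: 59.1
```

Call:
move_arm --targets "-1 -0.7 0 0 0 0 0; -1 -0.6 0 0 0 0 0; -1 -0.5 0 0 0 0 0; -1 -0.3 0 0 0 0 0; -1 -0.1 0 0 0 0 0"

```text
clock: 9.62
eef_pos: [465.5, 113.5, 23.8]
tool_rot: [-3.141, 0.0, 0.008]
force: [1.1, -0.5, -2.4]
width: 19.2
gripper_force: 59.1
```

Run:
```python
from h import *
e=grab("scene","s6.png"); s=read_state(); print(s["eef_pos"],s["force"],s["qpos"].round(2))
cv2.imwrite("pics/c6.png",cv2.resize(e["color"][130:300,110:330,::-1],None,fx=3.3,fy=3.3,interpolation=cv2.INTER_CUBIC))
```

```text
[465.72479308 113.41680647  23.84427811] [-0.42471786  0.17831299 -2.75168486] [-0.63  0.83  0.51  2.14 -1.02  0.44 -0.85]
```

View pics/c6.png

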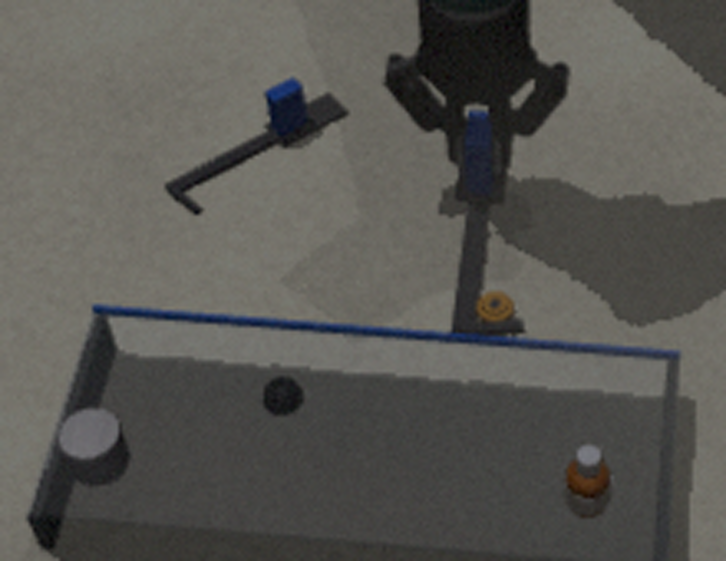

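The nut at (496,305) is out in front of the blue strip, about 40 mm clear, with the foot and both items on top undisturbed. The wrist still carries the probe's weight, so I lower it to contact before letting go.

Call:
move_arm --targets "-1 0 0 0.1 0 0 0; -1 0 0 0 0 0 0; -1 0 0 0.05 0 0 0; -1 0 0 0 0 0 0; -1 0 0 0 0 0 0"

```text
clock: 10.08
eef_pos: [466.1, 113.5, 23.5]
tool_rot: [-3.14, -0.0, 0.008]
force: [-3.8, 0.9, 15.5]
width: 19.2
gripper_force: 61.6
```

Call:
move_arm --targets "-1 0 0 -0.08 0 0 0; -1 0 0 0 0 0 0; -1 0 0 0 0 0 0"

```text
clock: 10.33
eef_pos: [466.6, 113.4, 23.5]
tool_rot: [-3.141, -0.001, 0.008]
force: [-2.1, -0.0, 7.1]
width: 19.5
gripper_force: 60.5
```

Call:
move_arm --targets "1 0 0 0 0 0 0; 1 0 0 0 0 0 0; 1 0 0 0 0 0 0; 1 0 0 0 0 0 0; 1 0 0 0 0 0 0"

```text
clock: 10.75
eef_pos: [466.1, 113.4, 23.0]
tool_rot: [3.141, 0.0, 0.008]
force: [-0.6, -0.1, 0.7]
width: 78.6
gripper_force: 0.0
```

Call:
move_arm --targets "1 0 0 0 0 0 0; 1 0 0 0 0 0 0; 1 0 0 0 0 0 0; 1 0 0 0 0 0 0; 1 0 0 0 0 0 0"

```text
clock: 11.17
eef_pos: [466.1, 113.4, 23.1]
tool_rot: [-3.142, 0.0, 0.008]
force: [-0.5, 0.2, -0.1]
width: 85.4
gripper_force: 0.0
```

Now straight up, clear of everything.

Call:
move_arm --targets "1 0 0 -1 0 0 0; 1 0 0 -2 0 0 0; 1 0 0 -3 0 0 0; 1 0 0 -3 0 0 0; 1 0 0 -3 0 0 0"

```text
clock: 11.58
eef_pos: [465.5, 113.1, 144.2]
tool_rot: [3.141, 0.001, 0.007]
force: [1.5, 0.2, -0.0]
width: 85.3
gripper_force: 0.0
```

Call:
move_arm --targets "1 0 0 -2 0 0 0; 1 0 0 -1 0 0 0; 1 0 0 0 0 0 0; 1 0 0 0 0 0 0; 1 0 0 0 0 0 0"

```text
clock: 12.0
eef_pos: [465.2, 113.6, 171.9]
tool_rot: [3.141, 0.002, 0.008]
force: [-1.0, -0.4, -0.8]
width: 85.4
gripper_force: 0.0
```

Run:
```python
from h import *
e=grab("scene","s7.png"); hsv=cv2.cvtColor(e["color"],cv2.COLOR_RGB2HSV)
m=cv2.inRange(hsv,(8,110,60),(28,255,255))
n,l,s,c=cv2.connectedComponentsWithStats(m)
for i in range(1,n):
    if s[i][4]>15: print(s[i],ray(e,c[i],7).round(0))
cv2.imwrite("pics/c7.png",cv2.resize(e["color"][100:300,110:330,::-1],None,fx=3,fy=3,interpolation=cv2.INTER_CUBIC))
```

```text
[254 219  11   9  68] [[586. 135.   7.]]
[282 270  12   9  60] [[721. 209.   7.]]
```

View pics/c7.png

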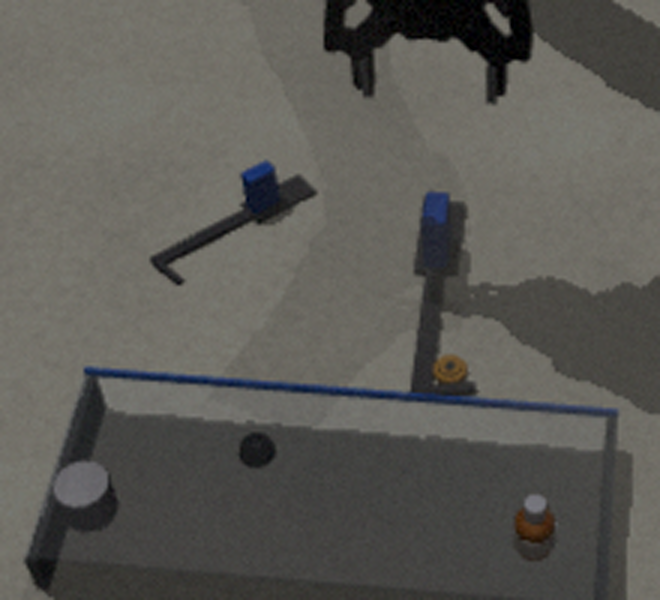

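The nut lies at world (586,135), about 40 mm clear of the riser's front edge. The probe stands flat and free, the foot hasn't moved, and the gripper is clear.

```bash
python3 -c "
from cell import order
print(order.finish_job())"
```

```text
the job is handed in; nothing more can be done
None
```

The nut is out on the open bench about 40 mm in front of the riser, the middle-sized probe stands flat and released, the foot is still where it lay under the riser, and the job was handed in at about 12 s; no verdict was returned.

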